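Close and pin the casting-mould clamp

TASK

The plaster casting mould is ready for slip: swing the clamp's hinged bar all the way down onto it, so that the bar's forked end straddles the upright drilled stud. Then push the straight leg of the big R-shaped spring clip through the cross hole in the stud, above the bar, until its bent leg springs over the stud and hugs it, and let go. Leave the other things on the table where they are.

Things in the scene. Friction and masses are not known exactly. Their poses are not given: they have to be found in the camera images.
- stud_hole (a point): Centre of the round cross hole (10 mm wide, 22 mm long) in the clamp's upright round steel stud (22 mm thick, top 25.5 mm above this point). The hole runs level along this frame's x axis, which points away from the robot; z is up; the bar's hinge lies 185 mm away toward -y. The closed bar's top face is 6.5 mm below this point and 22 mm wide either side of it in x.
- mould_clamp: The clamp, same axes; origin under the middle of its grey base plate (150 mm along x, 268 along y, 12 high). It is heavy and does not move. The plaster mould on it, 112 x 122 mm, is centred on this origin, top at 70 mm, pouring hole in its middle. Stud at y = +100 mm, hinge bracket at y = -85 mm, 89 mm high.
- bar_hinge (a point): Centre of the bar's hinge axis, 76 mm above the table, same axes (hinge axis = x). The steel bar is 8 mm thick (faces 4 mm either side of the axis) and 216 mm long from here: a 28 mm wide arm, an eye of 68 mm diameter, a solid web 44 mm wide from 115 to 163 mm, then two prongs with a 25 mm slot for the stud.
- clamp_bar (a joint): Bar angle: 0 = fully down, level on the mould, stud standing in its slot; grows as the fork end swings up (1.57 = upright). A point r along the bar lies r*cos(angle) toward +y of bar_hinge's frame and r*sin(angle) up. The stiff hinge (0.5 N m friction) holds it where it is left; a few newtons on the web's outer face swing it down.
- bar_press (a point): Middle of the solid web on the bar's upper (outer) face, 139 mm from the hinge axis: a good place to press the bar down with shut fingers. Its frame turns with the bar: z is the outward normal of the upper face, y points to the fork's tips.
- clip_loop (a point): Centre of the R-clip's grip loop, half-way up (6 mm above the table). Clip of 6 mm steel spring wire, 135 mm long, 110 g, lying flat, z up. The loop has two turns (12 mm high), is 46 mm long along x and 26 mm wide along y with straight sides 20 mm long: grip it across y. The straight leg runs along +x, its axis 10 mm to the -y side of this point and 3 mm lower.
- clip_seat (a point): Point on the straight leg's axis, 70 mm ahead (+x) of clip_loop, same axes, opposite the middle of the bent leg's round bow: it sits in the centre of the stud when the clip is home. The straight leg ends 41 mm ahead of here (last 4 mm is 4.4 mm thick). The bent leg is on the +y side, its outward-flared end 32 mm ahead of here.
- clip_bow (a joint): Opening angle of the clip's sprung bent leg: 0 = relaxed. It rises to about 0.07 while riding over the stud, beginning some 28 mm before home; the push peaks at roughly 10 to 20 N. It drops back to near 0 as the bow springs over.
- scraper: Steel scraper with wooden handle, 30 x 136 x 14 mm, lying on the table; leave it. Origin under its centre.
- masking_tape: Roll of masking tape lying flat, 72 mm across, 19 mm high; leave it. Origin under its centre.
- water_bowl: Small white bowl, 96 mm across, 44 mm high; leave it. Origin under its centre.
- pencil: Pencil, 120 mm long, 8 mm thick; leave it. Origin under its centre.
Not all that is in view belongs to the job. What is shaped like the part that bears clip_loop but green or pink is not meant.

How it is judged:
On the way:
1. the bar is fully down on the mould (value of joint clamp_bar below 0.04 rad), for 0.2 s.
At the end, for the whole second after the job is handed in: Bar down within 0.05 rad; clip leg through the stud hole (bow middle within 6 mm of the stud centre along the hole, 4 mm sideways, 5 mm in height, within 0.3 rad of the hole direction); bent leg sprung back within 0.04 rad of relaxed; clip at rest (value of joint clamp_bar below 0.05 rad and x of clip_seat in the frame of stud_hole between -0.006 and 0.006 m and y of clip_seat in the frame of stud_hole between -0.004 and 0.004 m and z of clip_seat in the frame of stud_hole between -0.005 and 0.005 m and angle between the x axis of clip_seat and the x axis of stud_hole, either way round below 0.3 rad and value of joint clip_bow below 0.04 rad and linear speed of r_clip below 0.02 m/s); the robot touches nothing.
It fails at once if the scraper, tape, bowl or pencil is moved more than 25 mm (distance of any of scraper, masking_tape, water_bowl, pencil from where it was at the start of the episode above 0.025 m).
It also fails if it takes over 61 s, if anything falls off the work surface, if the arm or the gripper's body presses on something with over 40 N, if the wrist force passes 120 N, or if a joint passes its speed limit or range.

ROBOT

A 6-joint arm with a two-finger parallel gripper is mounted at the origin on a cart in front of the work surface, level with it; the furniture and walls round the work are solid. World frame = base frame: x ahead of the robot, y to its left, z up, the work surface at z = 0. Lengths are in m, angles in rad, forces in N, time in s.
With the tool pointing down it reaches from about 0.375 to 0.9 m from the base axis. Payload 3.1 kg.
Tool frame: the origin (TCP) lies midway between the tips of the shut fingers; the grasp point (between the pads) lies 19 mm behind it (pinch_z is the distance from the TCP to the grasp point, in m); y points along the fingers, z is the direction in which the jaws open and shut, and the axes are right-handed (so a half turn about y gives the same grasp; the last joint's range is limited). The gripper opens to 87 mm and grips with 3 to 60 N. Pads are 19 mm wide; open, the fingers measure 117 mm over their backs; the gripper's body (75 mm by 190 mm) begins 51 mm behind the grasp point.
Start: joints at [-1.381, 0.527, 1.433, -0, 1.181, -0.178], TCP at [0.225, -0.583, 0.2] pointing down, gripper open.
Joint ranges: [-3.08, 3.08], [-0.75, 2.2], [0.22, 2.44], [-1.43, 4.57], [0, 2.65], [-2.85, 2.85]. Speed limits (rad/s): [2.79, 2.79, 3.14, 3.14, 3.14, 3.14].

INTERFACE

Orientations are given as a unit quaternion [x, y, z, w].
In Python, from rig import * gives the robot as it stands.
- The arm moves only by the tool drive_tool, never from a script. Its argument "plan" is a list of rows, each a list of 7 numbers: the shift along the tool's x, y, z in mm, then the turn, a rotation vector about the tool's x, y, z in degrees, then the finger opening in mm, from 0 to 87. A call has 1 to 10 rows; each row is the pose to reach, as a shift and turn from the pose commanded when the call began, along the tool's axes at that moment; what a row does not reach only later rows make up. A row lasts 1/10 s, in which the tool goes at most 50 mm and 8.59 degrees, less where a joint would pass 70% of its speed; a pose out of reach is approached as far as the arm can. A call with a gripper value outside its range is refused whole. The fingers move at their own pace and stop on an object; "newtons" is the grip in N (left out, the last holds). Time passes only in rows, so rows that repeat a pose let the fingers close. It gives the time, the measured TCP pose, the force and the opening at its end, in the units of the state.
- get_obs(): the state, without advancing time (a new reading comes with each control period).
- camera(name): name is "scene" or "top" or "wrist"; returns the picture (400x640x3 uint8, blue, green, red); there is no depth.
- get_calibration(name): a dict with "fx", "fy", "cx", "cy" (pixels), "D" ([k1, k2, p1, p2, k3] as OpenCV has them; the pictures are not rectified), "origin" and "rotation" of the camera in the world; the wrist camera has in their place "tool_from_camera" (4x4, takes a point from camera to tool coordinates, whose origin is the TCP and whose axes are the tool frame's). Camera axes: x right, y down, z forward; pixel columns grow to the right and rows downward; lengths in m; the calibration is good to about 2 mm. A picture is of the moment at which its call begins: read the wrist's pose just before it. get_calibration takes no time and is no camera call.
- hand_in(): hands the job in, once; it reports no verdict.
Trained networks look in the newest picture that a camera, given by its name, has taken for a name from the list of things; names that differ only in an ending like _2 or _b are one class to them, and where a whole thing is asked for, a point or a joint stands for the part that bears it (a point fixed in the world has none). Each returns a list of dicts, best first, with "conf" (0 to 1); they miss things now and then, are a little off and sometimes report something else, mostly with a low value. They report only what shows in the picture. A call takes as long as a camera call. They do not tell look-alikes from the thing itself.
- spot_in(camera, target): "location" ([column, row] in pixels, amid what is visible of it).
- mark_of(camera, target): "location" ([column, row] in pixels: a listed point, or the origin of a listed thing).
The state is a dict: "time": time; "q": joint angles; "joint_velocities": joint speeds; "joint_torque": joint torques, N m; "position": TCP position; "tool_rot": TCP orientation; "ft_force": force on the tool from outside, world axes, zero at the start; "moment": the same for the moment, N m; "grip_width": finger opening in m.
Only numpy, scipy, OpenCV 4.12 (cv2) and the standard library are available. Lean on these libraries where they do the work, as an engineer would, in place of code of your own. Each camera call takes 0.05 s, during which the arm holds its last target. There are 200 camera calls.

## Working session

There is one attempt and no reset: what is moved stays moved. The work goes in short steps, Python scripts to look and compute and a tool call to move; the robot and the scene stay as the last step left them, time stands still between calls to the robot, and variables do not carry over. Pictures are saved under pics/ and viewed, about 8 in all and at most 12, crops included, and the job is handed in when it is done.

Besides the shell and the picture viewer there is one more tool, called after "Call:" in YAML: its name, and indented under it one key for each argument. drive_tool: Moves the arm, as the interface text tells. Its arguments: {"type":"object","properties":{"plan":{"type":"array","items":{"type":"array","items":{"type":"number"}}},"newtons":{"type":"number"}},"required":["plan"]}

```bash
ls; mkdir -p pics
cat > h.py <<'E'
from rig import *
import numpy as np, cv2
from scipy.spatial.transform import Rotation as R
def cam(n):
    c=get_calibration(n)
    K=np.array([[c['fx'],0,c['cx']],[0,c['fy'],c['cy']],[0,0,1.]]);D=np.array(c['D'],float)
    if 'origin' in c: return K,D,np.array(c['origin']),np.array(c['rotation'])
    o=get_obs();T=np.array(c['tool_from_camera']);Rt=R.from_quat(o['tool_rot']).as_matrix()
    return K,D,np.array(o['position'])+Rt@T[:3,3],Rt@T[:3,:3]
def ray(n,px,c=None):
    K,D,o,r=c or cam(n)
    u=cv2.undistortPoints(np.array([[px]],float),K,D)[0,0]
    d=r@np.array([u[0],u[1],1]);return o,d/np.linalg.norm(d)
def onz(n,px,z,c=None):
    o,d=ray(n,px,c);return o+d*(z-o[2])/d[2]
def tri(rays):
    A=sum(np.eye(3)-np.outer(d,d) for o,d in rays);b=sum((np.eye(3)-np.outer(d,d))@o for o,d in rays)
    p=np.linalg.solve(A,b);return p,[np.linalg.norm(np.cross(p-o,d)) for o,d in rays]
def proj(n,P,c=None):
    K,D,o,r=c or cam(n)
    return cv2.projectPoints((r.T@(np.atleast_2d(P)-o).T).T.copy(),np.zeros(3),np.zeros(3),K,D)[0][:,0]
E
python3 - <<'E'
from h import *
np.set_printoptions(precision=3,suppress=True)
o=get_obs();print(o)
for n in('scene','top'):
    im=camera(n);cv2.imwrite(f'pics/{n}0.png',im);print(n,cam(n)[2],cam(n)[3].tolist())
    for t in('stud_hole','mould_clamp','bar_hinge','bar_press','clip_loop','clip_seat','water_bowl','masking_tape','scraper','pencil'):
        print(t,[(np.round(d['location']),round(d['conf'],2)) for d in mark_of(n,t)[:4]])
E
```

```text
pics
{'time': 0.0, 'q': array([-1.381,  0.528,  1.434,  0.   ,  1.181, -0.179]), 'joint_velocities': array([-0.001,  0.001, -0.001,  0.002,  0.002, -0.   ]), 'joint_torque': array([ -0.001, -44.005, -17.659,   0.063,   0.058,  -0.   ]), 'position': array([ 0.225, -0.582,  0.199]), 'tool_rot': array([-0.13 ,  0.696, -0.694,  0.13 ]), 'ft_force': array([ 0.076, -0.672, -0.236]), 'moment': array([-0.023,  0.008, -0.042]), 'grip_width': 0.0871654876979791}
scene [-0.038  0.475  0.639] [-0.4275961830296994, 0.7860034689582481, -0.39832056469140387, 0.20174434016336923]
stud_hole [(array([305., 188.]), 0.92)]
mould_clamp [(array([338., 202.]), 0.69), (array([274., 263.]), 0.53), (array([214., 233.]), 0.39)]
bar_hinge [(array([364., 169.]), 0.6)]
bar_press [(array([345., 137.]), 0.8)]
clip_loop [(array([249., 304.]), 0.67), (array([381., 251.]), 0.6)]
clip_seat [(array([413., 260.]), 0.78), (array([274., 263.]), 0.71), (array([248., 332.]), 0.6)]
water_bowl [(array([236., 210.]), 0.69)]
masking_tape [(array([212., 232.]), 0.95)]
scraper []
pencil [(array([366., 272.]), 0.56)]
top [0.338 0.075 0.998] [-0.6636161443117814, 0.7395913182265118, -0.0820806887572884, 0.07668804043568009]
stud_hole [(array([310., 174.]), 0.93)]
mould_clamp [(array([351., 178.]), 0.94)]
bar_hinge [(array([393., 166.]), 0.71)]
bar_press [(array([369., 148.]), 0.86), (array([265., 264.]), 0.37)]
clip_loop [(array([211., 268.]), 0.87), (array([266., 261.]), 0.79), (array([351., 266.]), 0.53)]
clip_seat [(array([380., 293.]), 0.87), (array([249., 235.]), 0.72), (array([196., 293.]), 0.65)]
water_bowl [(array([242., 142.]), 0.94)]
masking_tape [(array([213., 172.]), 0.97)]
scraper [(array([441., 254.]), 0.98)]
pencil [(array([325., 282.]), 0.72)]
```

```bash
sed -i "s/np.array(c\['rotation'\])/R.from_quat(c['rotation']).as_matrix()/" h.py
python3 - <<'E'
import cv2,numpy as np
t=cv2.imread('pics/top0.png');s=cv2.imread('pics/scene0.png')
cv2.imwrite('pics/m0.png',np.hstack([cv2.resize(t[100:340,160:480],None,fx=2.5,fy=2.5)]))
cv2.imwrite('pics/m1.png',cv2.resize(s[60:360,160:480],None,fx=2,fy=2))
E
```

```text
(no output)
```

View pics/m0.png

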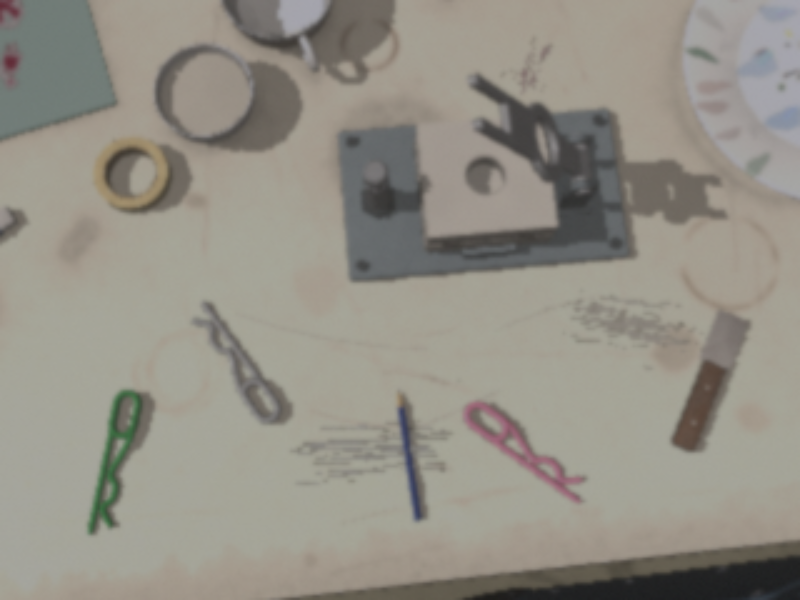

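View pics/m1.png

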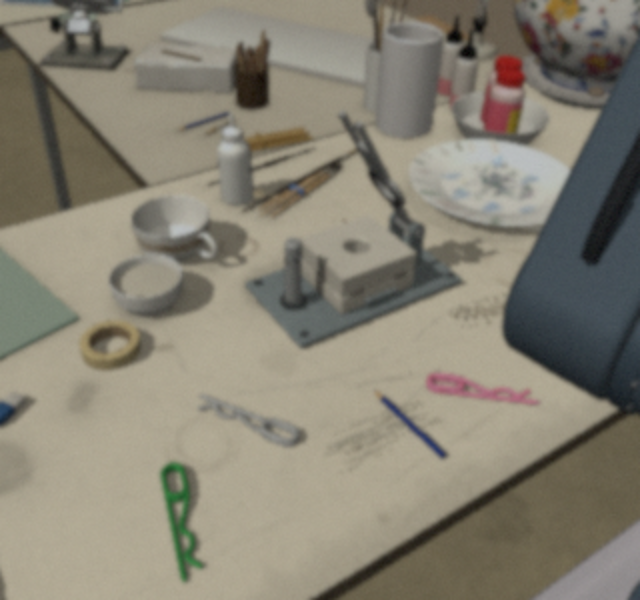

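Run:
```python
from h import *
np.set_printoptions(precision=4,suppress=True)
for n,p in(('stud_hole',((305,188),(310,174))),('bar_hinge',((364,169),(393,166))),('bar_press',((345,137),(369,148)))):
    print(n,tri([ray('scene',p[0]),ray('top',p[1])]))
print('loop',onz('top',(266,261),.006)); print('seat',onz('top',(249,235),.003),onz('scene',(274,263),.003),'clamp',onz('top',(351,178),0))
L=onz('scene',(300,278),.006);print(L)
for n,px in(('tape',(213,172)),('bowl',(242,142)),('scr',(441,254)),('pencil',(325,282))): print(n,onz('top',px,.005))
i=cv2.imread('pics/top0.png')
# base plate corners (crop px/2.5+offset)
for c in((343,130),(608,108),(632,257),(352,279)): print(onz('top',(c[0]/2.5+160,c[1]/2.5+100),.012))
o=get_obs();print(R.from_quat(o['tool_rot']).as_matrix())
c=get_calibration('wrist');print(c)
```

```text
stud_hole (array([0.6064, 0.0722, 0.0914]), [np.float64(0.0030936728569558648), np.float64(0.0030936728569561137)])
bar_hinge (array([ 0.6047, -0.116 ,  0.0866]), [np.float64(0.0009411237118863445), np.float64(0.0009411237118864269)])
bar_press (array([ 0.6147, -0.05  ,  0.1988]), [np.float64(0.001862052501476066), np.float64(0.0018620525014761038)])
loop [0.4318 0.1923 0.006 ]
seat [0.4971 0.2277 0.003 ] [0.5002 0.2253 0.003 ] clamp [ 0.6102 -0.0289  0.    ]
[0.4282 0.1992 0.006 ]
tape [0.6603 0.3035 0.005 ]
bowl [0.7298 0.2281 0.005 ]
scr [ 0.4043 -0.2132  0.005 ]
pencil [0.3697 0.0617 0.005 ]
[0.6866 0.0947 0.012 ]
[ 0.6808 -0.1657  0.012 ]
[ 0.5304 -0.1657  0.012 ]
[0.538  0.1005 0.012 ]
[[-0.9328  0.      0.3604]
 [-0.3604  0.     -0.9328]
 [-0.     -1.     -0.    ]]
{'fx': 345.89227448741286, 'fy': 345.89227448741286, 'cx': 323.30177168667376, 'cy': 199.32748455468584, 'D': array([-0.0562,  0.    ,  0.    ,  0.    ,  0.    ]), 'tool_from_camera': array([[ 0.0002,  0.9621,  0.2726, -0.0748],
       [ 0.0005, -0.2726,  0.9621, -0.1843],
       [ 1.    , -0.0001, -0.0006,  0.001 ],
       [ 0.    ,  0.    ,  0.    ,  1.    ]])}
```

Clip candidates in the top image are green (211,268), pink (351,266) and bare steel (266,261). The steel one is the clip I want. The bar sits at about 1.05 rad, and I'll swing it down first.

```bash
cat >> h.py <<'E'
def go(p,zyaw,q=None,pos=None):
    "print shift (mm) and turn (deg), tool axes, to tool-down pose with tool z at world yaw zyaw(deg)"
    o=get_obs();Rt=R.from_quat(o['tool_rot'] if q is None else q);a=np.radians(zyaw)
    z=np.array([np.cos(a),np.sin(a),0]);y=np.array([0,0,-1.]);T=R.from_matrix(np.c_[np.cross(y,z),y,z])
    s=Rt.inv().apply(np.array(p)-(o['position'] if pos is None else pos))*1000;t=np.degrees((Rt.inv()*T).as_rotvec())
    print('shift',s.round(1),'turn',t.round(1))
E
python3 - <<'E'
from h import *
im=cv2.imread('pics/top0.png');cv2.imwrite('pics/clip.png',cv2.resize(im[210:280,230:300],None,fx=7,fy=7))
go((.608,-.095,.215),-1.5)
E
```

```text
shift [-532.8  -14.6 -317.2] turn [  0.  -67.4  -0. ]
```

View pics/clip.png

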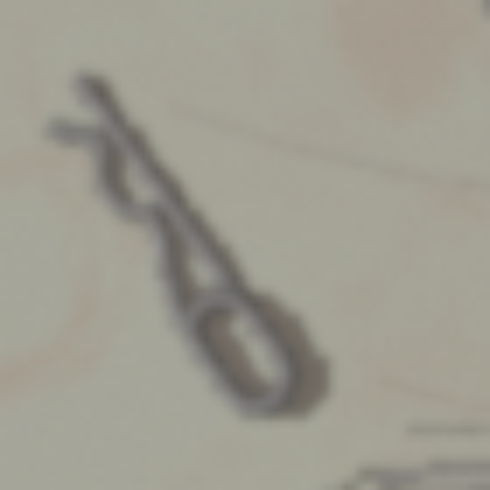

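The crop shows the steel clip: loop at top px (265,260), straight leg on the upper right with its tip at (243,221), bent leg to the lower left. Next I move to the bar.

Call:
drive_tool:
  plan:
    - [-530, -15, -317, 0, -67, 0, 0]
    - [-530, -15, -317, 0, -67, 0, 0]
    - [-530, -15, -317, 0, -67, 0, 0]
    - [-530, -15, -317, 0, -67, 0, 0]
    - [-530, -15, -317, 0, -67, 0, 0]
    - [-530, -15, -317, 0, -67, 0, 0]
    - [-530, -15, -317, 0, -67, 0, 0]
    - [-530, -15, -317, 0, -67, 0, 0]
    - [-530, -15, -317, 0, -67, 0, 0]
    - [-530, -15, -317, 0, -67, 0, 0]
  newtons: 50

```text
time: 2.1
position: [0.5341, -0.1873, 0.2128]
tool_rot: [0.492, -0.508, 0.508, -0.492]
ft_force: [0.9, -0.3, -0.0]
grip_width: 0.0149
```

Run:
```python
from h import *
print(get_obs()['position'],get_obs()['q'])
for p in((.608,-.095,.21),(.608,-.060,.2),(.608,-.043,.182),(.608,-.012,.154),(.608,.009,.119),(.608,.018,.077)): go(p,-1.5)
```

```text
[ 0.53408776 -0.1872581   0.2127995 ] [-5.34565158e-01  4.32962391e-01  1.56939318e+00 -1.13360671e-04
  1.13857598e+00 -5.01941611e-01]
shift [-94.6   2.8  70.9] turn [-0.  -0.4  0. ]
shift [-129.6   12.8   69.7] turn [-0.  -0.4  0. ]
shift [-146.6   30.8   69.2] turn [-0.  -0.4  0. ]
shift [-177.6   58.8   68.1] turn [-0.  -0.4  0. ]
shift [-198.6   93.8   67.4] turn [-0.  -0.4  0. ]
shift [-207.6  135.8   67.1] turn [-0.  -0.4  0. ]
```

Call:
drive_tool:
  plan:
    - [-45, 3, 35, 0, 0, 0, 0]
    - [-90, 3, 70, 0, 0, 0, 0]
    - [-90, 3, 70, 0, 0, 0, 0]
    - [-90, 3, 70, 0, 0, 0, 0]

```text
time: 2.5
position: [0.6069, -0.0994, 0.2093]
tool_rot: [0.493, -0.507, 0.507, -0.493]
ft_force: [0.1, -0.5, 0.0]
grip_width: 0.0004
```

Run:
```python
from h import *
im=camera('scene');im2=camera('top')
cv2.imwrite('pics/p1.png',np.vstack([cv2.resize(im[60:210,230:430],None,fx=2,fy=2),cv2.resize(im2[90:230,270:470],None,fx=2,fy=2)]))
print(get_obs()['position'],get_obs()['ft_force'])
for p in((.608,-.095,.21),(.608,-.060,.2),(.608,-.043,.182),(.608,-.012,.154),(.608,.009,.119),(.608,.018,.077)): go(p,-1.5)
```

```text
[ 0.60507381 -0.10195185  0.20925312] [-0.92547499 -0.27031735 -0.39252304]
shift [-7.  -0.8  2.7] turn [ 0.1 -0.4  0. ]
shift [-42.    9.2   1.6] turn [ 0.1 -0.4  0. ]
shift [-59.   27.2   1.1] turn [ 0.1 -0.4  0. ]
shift [-90.   55.2   0.1] turn [ 0.1 -0.4  0. ]
shift [-111.    90.2   -0.6] turn [ 0.1 -0.4  0. ]
shift [-120.1  132.2   -0.8] turn [ 0.1 -0.4  0. ]
```

View pics/p1.png

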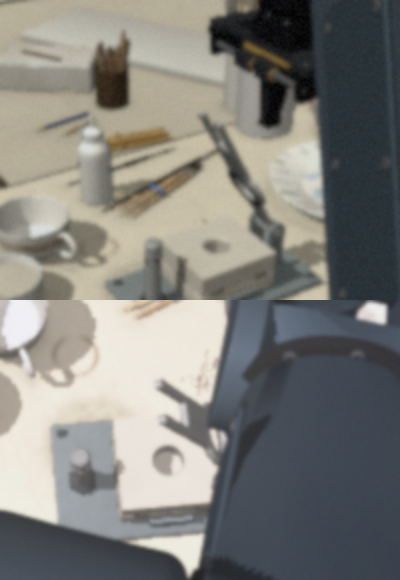

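The fingers are on the outer (hinge) side of the bar at scene px ≈ (362,110), and the bar is still raised. Next is the sweep down the arc.

Call:
drive_tool:
  plan:
    - [-25, 5, 1, 0, 0, 0, 0]
    - [-42, 12, 1, 0, 0, 0, 0]
    - [-59, 28, 1, 0, 0, 0, 0]
    - [-75, 41, 0, 0, 0, 0, 0]
    - [-90, 56, 0, 0, 0, 0, 0]
    - [-102, 74, 0, 0, 0, 0, 0]
    - [-111, 91, 0, 0, 0, 0, 0]
    - [-117, 110, 0, 0, 0, 0, 0]
    - [-120, 124, 0, 0, 0, 0, 0]
    - [-120, 130, 0, 0, 0, 0, 0]

```text
time: 3.6
position: [0.6084, 0.0191, 0.0779]
tool_rot: [-0.492, 0.509, -0.507, 0.491]
ft_force: [0.1, 1.7, 1.4]
grip_width: 0.0003
```

Call:
drive_tool:
  plan:
    - [0, 2, 0, 0, 0, 0, 0]
    - [0, 4, 0, 0, 0, 0, 0]
    - [0, 4, 0, 0, 0, 0, 0]

```text
time: 3.9
position: [0.6098, 0.0181, 0.0756]
tool_rot: [0.492, -0.508, 0.508, -0.492]
ft_force: [-0.7, 0.6, 0.4]
grip_width: 0.001
```

Run:
```python
from h import *
im=camera('scene');im2=camera('wrist')
cv2.imwrite('pics/p2.png',np.hstack([cv2.resize(im[60:230,230:430],None,fx=2,fy=2),cv2.resize(im2,(544,340))])[:,:800])
for t in('stud_hole','bar_press'):print(t,mark_of('scene',t)[:2],mark_of('wrist',t)[:2])
print(get_obs()['position'],get_obs()['ft_force'])
```

```text
stud_hole [{'location': [302.2, 186.7], 'conf': 0.8}, {'location': [321.6, 178.8], 'conf': 0.32}] [{'location': [329.3, 149.4], 'conf': 0.79}]
bar_press [{'location': [322.1, 180.8], 'conf': 0.71}, {'location': [362.4, 168.6], 'conf': 0.15}] [{'location': [326.6, 246.3], 'conf': 0.64}]
[0.61007775 0.01841059 0.07576136] [ 0.4163331  -0.22551587  0.42674953]
```

View pics/p2.png

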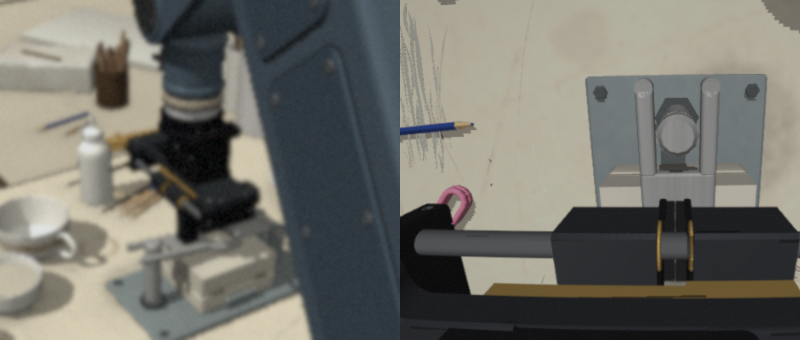

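Run:
```python
from h import *
for a in(0,.1,.2,.3):
  for c,f in(('scene',lambda p:((p-[230,60])*2)),('wrist',lambda p:p*.85+[400,0])):
    P=[(.608+dx,-.114+.216*np.cos(a)-.004*np.sin(a),.076+.216*np.sin(a)+.004*np.cos(a)) for dx in(-.017,.017)]
    print(a,c,f(proj(c,P)).round().tolist())
for c,f in(('scene',lambda p:((p-[230,60])*2)),('wrist',lambda p:p*.85+[400,0])): print('studtop',f(proj(c,[(.607,.072,.112)])).round())
```

```text
0 scene [[139.0, 278.0], [125.0, 264.0]]
0 wrist [[637.0, 71.0], [695.0, 69.0]]
0.1 scene [[139.0, 263.0], [125.0, 250.0]]
0.1 wrist [[632.0, 72.0], [698.0, 69.0]]
0.2 scene [[142.0, 248.0], [128.0, 235.0]]
0.2 wrist [[626.0, 78.0], [702.0, 75.0]]
0.3 scene [[146.0, 232.0], [131.0, 219.0]]
0.3 wrist [[618.0, 92.0], [707.0, 89.0]]
studtop [[152. 243.]]
studtop [[665. 129.]]
```

Run:
```python
from h import *
im=camera('scene');im2=camera('wrist')
a=cv2.resize(im[140:230,270:390],None,fx=5,fy=5,interpolation=cv2.INTER_CUBIC)
cv2.imwrite('pics/p3.png',a)
print(proj('scene',[get_obs()['position']]),get_obs()['ft_force'],get_obs()['moment'])
```

```text
[[322.81916708 186.18916282]] [ 1.0962442   0.77128277 -0.23484445] [ 0.00813697 -0.08382865  0.08059746]
```

View pics/p3.png

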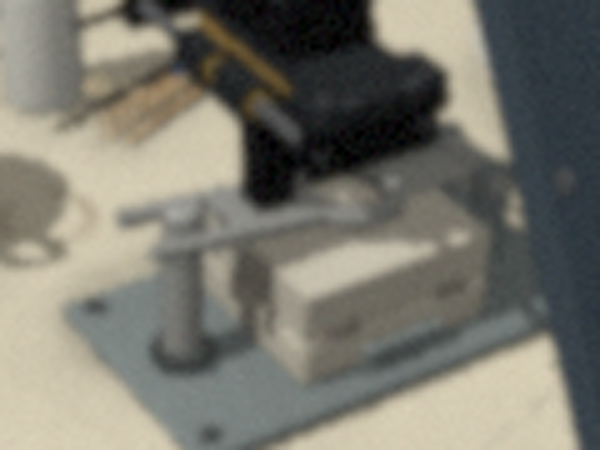

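Run:
```python
from h import *
np.set_printoptions(precision=4,suppress=True)
print(tri([ray('scene',(322.1,180.8)),ray('wrist',(326.6,246.3))]))
print(tri([ray('scene',(302.2,186.7)),ray('wrist',(329.3,149.4))]))
print(proj('wrist',[get_obs()['position']]))
im=camera('wrist');cv2.imwrite('pics/p4.png',cv2.resize(im[60:330,200:470],None,fx=2.2,fy=2.2))
```

```text
(array([0.6121, 0.0195, 0.0921]), [np.float64(0.0003144457050414079), np.float64(0.00031444570504144434)])
(array([0.6166, 0.0733, 0.0912]), [np.float64(0.0038419323237260513), np.float64(0.0038419323237261598)])
[[322.6797 235.945 ]]
```

View pics/p4.png

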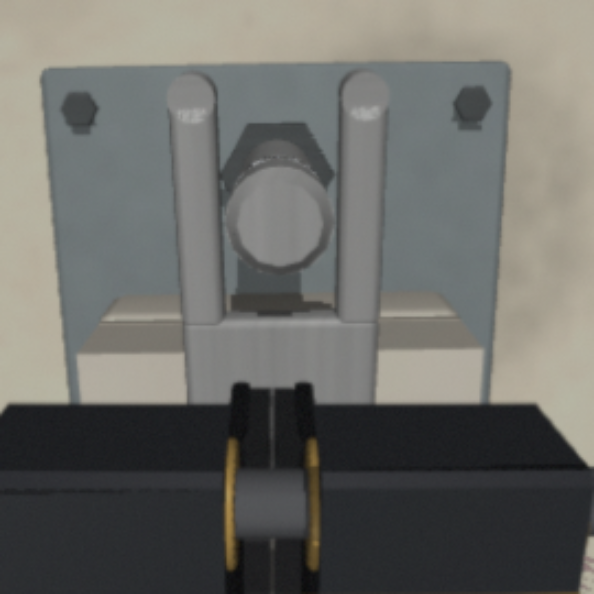

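Call:
drive_tool:
  plan:
    - [0, 3, 0, 0, 0, 0, 0]
    - [0, 5, 0, 0, 0, 0, 0]
    - [0, 5, 0, 0, 0, 0, 0]

```text
time: 4.65
position: [0.6099, 0.0188, 0.0703]
tool_rot: [0.492, -0.508, 0.508, -0.492]
ft_force: [-0.8, 0.6, 0.2]
grip_width: 0.0003
```

Run:
```python
from h import *
im=camera('scene');camera('wrist')
b=mark_of('scene','bar_press')[0]['location'],mark_of('wrist','bar_press')[0]['location'];print(b,tri([ray('scene',b[0]),ray('wrist',b[1])]))
a=cv2.resize(im[140:230,270:390],None,fx=4,fy=4,interpolation=cv2.INTER_CUBIC)
old=cv2.imread('pics/p3.png');old=cv2.resize(old,(480,360))
cv2.imwrite('pics/p5.png',np.hstack([old[:,:390],a[:,:390]]))
```

```text
([321.2, 180.8], [325.3, 249.6]) (array([0.61146151, 0.0218476 , 0.09384578]), [np.float64(0.0012752251014594167), np.float64(0.0012752251014594117)])
```

View pics/p5.png

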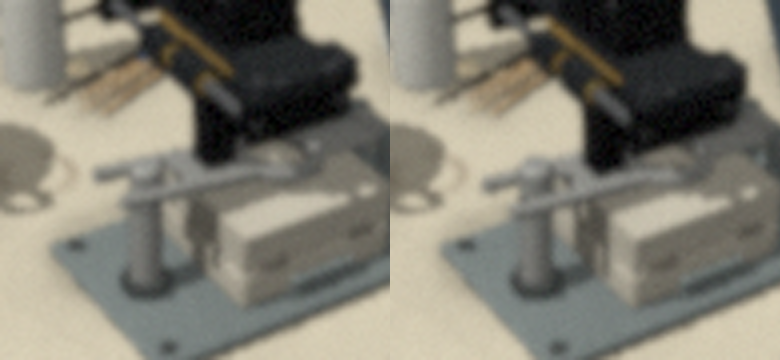

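Run:
```python
from h import *
np.set_printoptions(precision=4,suppress=True)
K,D,o,r=cam('wrist'); o=o+np.array([.61008,.01841,.07576])-get_obs()['position']
print(get_obs()['position'],o)
def P(c1,c2,row,w):
    a=np.array([200+c1/2.2,60+row/2.2]);b=np.array([200+c2/2.2,60+row/2.2])
    u=cv2.undistortPoints(np.array([[a],[b]]),K,D)[:,0]
    d=w/(u[1,0]-u[0,0]);m=u.mean(0);return o+r@(np.array([*m,1])*d)
print('web',P(185,378,325,.044),'prongtip',P(170,388,95,.044),'studtop',P(228,332,215,.022),'plate',P(42,510,75,.150))
```

```text
[0.6097 0.0185 0.0703] [0.6128 0.0924 0.2601]
web [0.6135 0.041  0.0945] prongtip [0.6144 0.0917 0.1015] studtop [0.6139 0.0671 0.1001] plate [0.6146 0.0979 0.0077]
```

Run:
```python
from h import *
np.set_printoptions(precision=4,suppress=True)
c=list(cam('wrist')); c[2]=c[2]+np.array([.61008,.01841,.07576])-get_obs()['position']
for row in(325,383,390):
    o,d=ray('wrist',(200+272/2.2,60+row/2.2),c)
    print(row,[ (o+d*(y-o[1])/d[1]) for y in(.020,.028,.034)])
# predicted bar web edges, in p4 crop, per angle
for a in(0,.05,.1,.15):
    Q=[(.6135+dx,-.114+q*np.cos(a)-.004*np.sin(a),.076+q*np.sin(a)+.004*np.cos(a)) for q in(.163,.214) for dx in(-.022,.022)]
    print(a,((proj('wrist',Q,c)-[200,60])*2.2).round().tolist())
# moments
o=get_obs();print(o['joint_torque'],o['ft_force'],o['moment'])
```

```text
325 [array([0.6107, 0.02  , 0.0265]), array([0.611 , 0.028 , 0.0523]), array([0.6111, 0.034 , 0.0717])]
383 [array([0.6107, 0.02  , 0.077 ]), array([0.6109, 0.028 , 0.0972]), array([0.6111, 0.034 , 0.1124])]
390 [array([0.6107, 0.02  , 0.0817]), array([0.6109, 0.028 , 0.1014]), array([0.6111, 0.034 , 0.1162])]
0 [[189.0, 279.0], [370.0, 273.0], [176.0, 61.0], [370.0, 54.0]]
0.05 [[186.0, 289.0], [375.0, 283.0], [170.0, 61.0], [376.0, 54.0]]
0.1 [[182.0, 301.0], [379.0, 295.0], [164.0, 64.0], [384.0, 57.0]]
0.15 [[179.0, 317.0], [384.0, 310.0], [157.0, 71.0], [392.0, 63.0]]
[  0.0121 -45.4498 -12.8182   0.0444   0.0641  -0.0006] [ 0.8477 -0.6074  0.1007] [-0.0104 -0.0667 -0.0347]
```

Call:
drive_tool:
  plan:
    - [0, -20, 0, 0, 0, 0, 0]
    - [0, -40, 0, 0, 0, 0, 0]
    - [0, -60, 0, 0, 0, 0, 0]
    - [0, -60, 0, 0, 0, 0, 0]

```text
time: 5.25
position: [0.6119, 0.0182, 0.1331]
tool_rot: [0.491, -0.506, 0.51, -0.493]
ft_force: [0.4, -0.2, -0.1]
grip_width: 0.0004
```

Run:
```python
from h import *
np.set_printoptions(precision=4,suppress=True)
im=camera('scene');im2=camera('wrist')
for t in('bar_press','stud_hole','bar_hinge'):
  b=mark_of('scene',t),mark_of('wrist',t);print(t,[(x['location'],x['conf']) for l in b for x in l[:2]])
  if b[0] and b[1]: print(tri([ray('scene',b[0][0]['location']),ray('wrist',b[1][0]['location'])]))
print(get_obs()['position'],get_obs()['ft_force'])
a=cv2.resize(im[140:240,270:390],None,fx=4,fy=4,interpolation=cv2.INTER_CUBIC)[:,:360]
cv2.imwrite('pics/p6.png',np.hstack([a,cv2.resize(im2[:,100:540],(440,400))]))
```

```text
bar_press [([322.3, 180.5], 0.85), ([323.5, 209.5], 0.64)]
(array([0.6089, 0.0228, 0.0955]), [np.float64(0.0011036534037852425), np.float64(0.0011036534037852195)])
stud_hole [([304.8, 185.4], 0.74), ([326.5, 140.1], 0.59)]
(array([0.6134, 0.0705, 0.0956]), [np.float64(0.001282569516360104), np.float64(0.00128256951636004)])
bar_hinge [([365.3, 168.4], 0.68), ([235.3, 208.8], 0.4)]
[0.6092 0.0187 0.1294] [ 0.2766 -0.1086  0.4811]
```

View pics/p6.png

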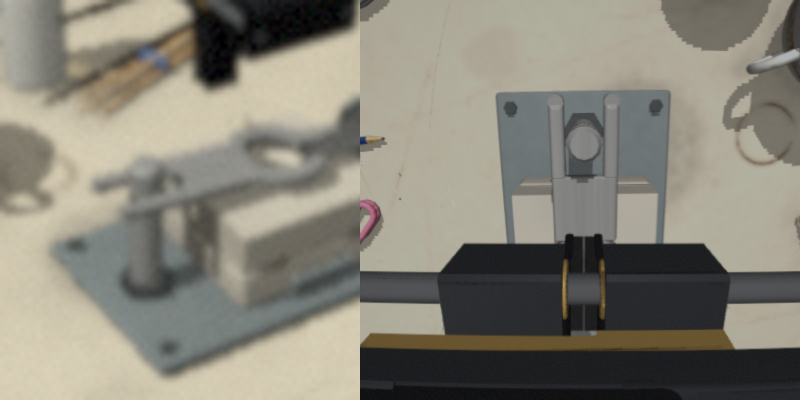

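Run:
```python
from h import *
P=get_obs()['position']
for dz in(0,.01,.02,.03): print(dz,proj('scene',[P+[0,0,dz]]),proj('wrist',[P+[0,0,dz]]))
print('bar r=.133 px at a', [(a,proj('scene',[(.61,-.114+.133*np.cos(a),.08+.133*np.sin(a))])[0].round(1)) for a in(0,.05,.1,.15)])
```

```text
0 [[323.55898834 169.09131362]] [[322.67932012 235.94468028]]
0.01 [[323.67950526 165.74885224]] [[322.62666842 242.82210535]]
0.02 [[323.80158426 162.36304753]] [[322.56840489 250.43489125]]
0.03 [[323.92525584 158.93305319]] [[322.5035934  258.90614308]]
bar r=.133 px at a [(0, array([322.7, 184.9])), (0.05, array([322.8, 182.8])), (0.1, array([323.1, 180.6])), (0.15, array([323.4, 178.4]))]
```

Call:
drive_tool:
  plan:
    - [0, 40, 0, 0, 0, 0, 0]
    - [0, 60, 0, 0, 0, 0, 0]
    - [0, 66, 0, 0, 0, 0, 0]
    - [0, 69, 0, 0, 0, 0, 0]
    - [0, 72, 0, 0, 0, 0, 0]
    - [0, 72, 0, 0, 0, 0, 0]

```text
time: 6.25
position: [0.6105, 0.0185, 0.0591]
tool_rot: [0.491, -0.508, 0.509, -0.492]
ft_force: [0.0, 0.6, 0.4]
grip_width: 0.0003
```

Call:
drive_tool:
  plan:
    - [0, 2, 0, 0, 0, 0, 0]
    - [0, 4, 0, 0, 0, 0, 0]
    - [0, 4, 0, 0, 0, 0, 0]

```text
time: 6.55
position: [0.611, 0.0185, 0.0581]
tool_rot: [0.491, -0.507, 0.509, -0.493]
ft_force: [-3.9, -0.1, 15.4]
grip_width: 0.0003
```

Force rose to 15 N with the bar on the mould, so the bar is down. The fingertips really end about 22 mm above the reported TCP. Now I lift and go to the clip.

Call:
drive_tool:
  plan:
    - [0, -40, 0, 0, 0, 0, 0]
    - [0, -80, 0, 0, 0, 0, 0]
    - [0, -120, 0, 0, 0, 0, 0]
    - [0, -120, 0, 0, 0, 0, 20]
    - [0, -120, 0, 0, 0, 0, 60]

```text
time: 7.05
position: [0.6108, 0.0185, 0.1763]
tool_rot: [0.491, -0.507, 0.509, -0.493]
ft_force: [-0.4, -0.1, -1.2]
grip_width: 0.0097
```

Run:
```python
from h import *
np.set_printoptions(precision=4,suppress=True)
camera('scene')
for t in('bar_press','stud_hole'): print(t,mark_of('scene',t)[:1])
print(get_obs()['position'],get_obs()['ft_force'],get_obs()['q'])
go((.4318,.1923,.17),127); go((.4318,.1923,.14),127)
```

```text
bar_press [{'location': [318.9, 185.5], 'conf': 0.87}]
stud_hole [{'location': [305.3, 185.5], 'conf': 0.89}]
[0.6086 0.0187 0.173 ] [-0.548   0.1702  0.0702] [-0.1525  0.5382  1.5001 -0.0001  1.1063 -0.1198]
shift [-167.7    3.6 -182.4] turn [   0.1 -128.9   -0.2]
shift [-167.7   33.6 -182.3] turn [   0.1 -128.9   -0.2]
```

Call:
drive_tool:
  plan:
    - [-168, 4, -182, 0, -129, 0, 60]
    - [-168, 4, -182, 0, -129, 0, 60]
    - [-168, 4, -182, 0, -129, 0, 60]
    - [-168, 4, -182, 0, -129, 0, 60]
    - [-168, 4, -182, 0, -129, 0, 60]
    - [-168, 4, -182, 0, -129, 0, 60]
    - [-168, 4, -182, 0, -129, 0, 60]
    - [-168, 4, -182, 0, -129, 0, 60]
    - [-168, 4, -182, 0, -129, 0, 60]
    - [-168, 4, -182, 0, -129, 0, 60]

```text
time: 8.2
position: [0.4323, 0.1924, 0.1691]
tool_rot: [0.707, -0.035, 0.033, -0.706]
ft_force: [0.7, 0.4, 0.1]
grip_width: 0.0601
```

Run:
```python
from h import *
go((.4318,.1923,.14),127); print(get_obs()['position'],get_obs()['q'])
```

```text
shift [-0.4 29.1 -0.1] turn [ -0.  -42.6  -0.2]
[0.43229972 0.19235823 0.16909026] [ 1.81875631e-01  3.73196980e-01  1.83571108e+00 -2.47516957e-05
  9.35963053e-01 -1.29187432e+00]
```

Call:
drive_tool:
  plan:
    - [0, 0, 0, 0, -43, 0, 60]
    - [0, 0, 0, 0, -43, 0, 60]
    - [0, 0, 0, 0, -43, 0, 60]
    - [0, 0, 0, 0, -43, 0, 60]
    - [0, 0, 0, 0, -43, 0, 60]
    - [0, 0, 0, 0, -43, 0, 60]

```text
time: 8.8
position: [0.4325, 0.1923, 0.1692]
tool_rot: [-0.67, -0.224, 0.226, 0.671]
ft_force: [-0.5, -0.2, 0.1]
grip_width: 0.0602
```

Run:
```python
from h import *
np.set_printoptions(precision=4,suppress=True)
im=camera('wrist');camera('top')
out=im.copy()
for t,z in(('clip_loop',.006),('clip_seat',.003)):
    for n in('wrist','top'):
        for x in mark_of(n,t)[:3]: print(t,n,x['location'],round(x['conf'],2),onz(n,x['location'],z))
P=get_obs()['position'];print(P,proj('wrist',[P]))
cv2.imwrite('pics/p7.png',out)
go((.4318,.1923,.14),127)
```

```text
clip_loop wrist [325.0, 179.1] 0.96 [0.434  0.1945 0.006 ]
clip_loop wrist [415.7, 250.7] 0.8 [0.4383 0.3226 0.006 ]
clip_loop wrist [174.4, 16.2] 0.63 [ 0.3938 -0.0113  0.006 ]
clip_loop top [356.2, 270.2] 0.85 [ 0.3884 -0.0128  0.006 ]
clip_seat wrist [472.3, 218.6] 0.75 [0.3736 0.3492 0.003 ]
clip_seat wrist [309.7, 243.1] 0.68 [0.5024 0.2249 0.003 ]
clip_seat top [375.1, 291.3] 0.9 [ 0.3367 -0.0499  0.003 ]
[0.4332 0.1925 0.1703] [[324.7899 237.4139]]
shift [-1.2 30.3  0.7] turn [-0. -0. -0.]
```

View pics/p7.png

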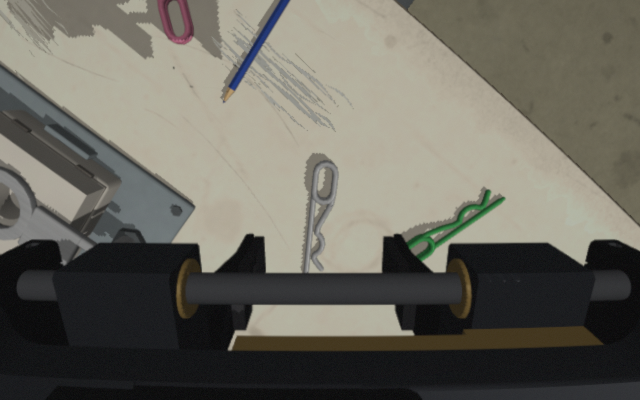

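Run:
```python
from h import *
im=cv2.imread('pics/p7.png').astype(int)
g=cv2.cvtColor(im.astype(np.uint8),cv2.COLOR_BGR2GRAY)
for r in range(150,275,6): print(r,' '.join(f'{v:3d}' for v in g[r,296:346]))
```

```text
150 172 174 174 174 175 175 175 175 175 174 173 173 173 175 175 175 176 176 175 175 175 175 176 177 176 177 176 176 176 176 177 175 175 176 177 176 176 176 176 175 174 174 175 175 175 176 175 176 175 176
156 176 174 175 174 174 174 175 175 175 176 175 176 174 159 127 117 116 117 116 117 117 116 116 117 117 118 118 118 116 120 138 166 175 177 176 176 176 176 175 176 176 176 176 176 176 177 176 174 175 174
162 175 175 175 176 175 176 175 176 174 164 124 117 118 118 118 117 117 117 117 117 115 112 106  94  84  87  90  92  95 101 105 108 101  93  85  88 111 144 168 176 176 177 177 176 176 176 175 175 174 174
168 174 176 176 175 176 175 176 175 174 163 133 118 117 116 117 118 116 108  81  90 115 132 145 147 141 138 152 160 135 119 115 115 115 108 100 112 126 135 136 131 123 138 171 176 177 177 177 177 176 176
174 176 176 176 176 176 176 177 175 163 133 117 116 117 117 117 117 108  89 113 132 145 142 141 171 176 176 176 174 160 123 116 119 117 117 117 109  85  93 118 135 142 138 146 174 178 177 177 177 177 177
180 176 177 176 177 177 177 177 176 163 124 116 118 118 116 117 111  90 102 125 
[... 2483 characters left out ...]
 175 176 176 176 176 176 175 173 172 172 174 174 175 176 177 177 178 178 176 177 177 177
258 178 177 178 175 170 148 136 116 103  93 120 143 161 132 118  99 115 134 148 133 124 150 173 175 174 173 170 170 170 172 174 175 174 175 174 173 173 172 173 175 176 176 177 177 177 177 177 177 178 178
264 176 177 177 178 175 160 125 112  90 110 133 151 142 144 174 178 176 167 141 126 131 136 135 121 113 132 167 176 175 174 173 172 170 170 170 171 171 172 173 173 174 172 173 174 173 175 175 176 176 176
270 177 176 178 177 171 142 115  95  97 124 144 156 143 164 176 176 177 176 176 177 177 175 166 143 137 146 152 162 173 175 176 176 177 175 176 174 174 174 173 173 173 173 171 171 170 169 171 171 172 173
```

Run:
```python
from h import *
np.set_printoptions(precision=4,suppress=True)
a=onz('wrist',(312.5,204),.003);b=onz('wrist',(306,270),.003);d=b-a
y=np.degrees(np.arctan2(d[1],d[0]));print(a,b,y)
for z in(.006,.009):
  L=onz('wrist',(324.6,179.4),z);print('loop',L)
u=d/np.linalg.norm(d);print('perp dist loop-leg',np.cross(u,L-a)[2])
go((L[0],L[1],.02),90+y);go((L[0],L[1],-.01),90+y)
```

```text
[0.4647 0.2008 0.003 ] [0.5315 0.2411 0.003 ] 31.088783765142818
loop [0.4351 0.1946 0.006 ]
loop [0.4346 0.1942 0.009 ]
perp dist loop-leg 0.009839007102966025
shift [  2.2 150.2   0.5] turn [-0.   5.9 -0. ]
shift [  2.2 180.2   0.5] turn [-0.   5.9 -0. ]
```

Call:
drive_tool:
  plan:
    - [1, 40, 0, 0, 6, 0, 60]
    - [2, 80, 1, 0, 6, 0, 60]
    - [2, 120, 1, 0, 6, 0, 60]
    - [2, 145, 1, 0, 6, 0, 60]
    - [2, 160, 1, 0, 6, 0, 60]
    - [2, 165, 1, 0, 6, 0, 60]

```text
time: 9.7
position: [0.4334, 0.1943, 0.0038]
tool_rot: [-0.681, -0.188, 0.19, 0.681]
ft_force: [-0.9, -0.5, 0.4]
grip_width: 0.06
```

Run:
```python
from h import *
np.set_printoptions(precision=4,suppress=True)
im=camera('wrist');s=camera('scene')
for x in mark_of('wrist','clip_loop')[:2]: print(x,onz('wrist',x['location'],.009))
go((.4346,.1942,-.017),121.1);print(get_obs()['position'],proj('wrist',[(.4346,.1942,.009)]),proj('scene',[(.4346,.1942,.0)]))
cv2.imwrite('pics/p8.png',np.vstack([im[130:330,140:540],cv2.resize(s[220:320,180:380],None,fx=2,fy=2)]))
```

```text
{'location': [326.1, 245.4], 'conf': 0.75} [0.4374 0.197  0.009 ]
shift [-0.2 22.7 -0.3] turn [ 0. -0.  0.]
[0.4347 0.1945 0.0057] [[324.3839 239.1037]] [[300.4457 276.9666]]
```

View pics/p8.png

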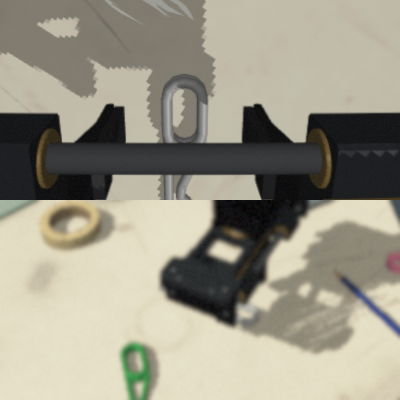

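Call:
drive_tool:
  plan:
    - [0, 8, 0, 0, 0, 0, 60]
    - [0, 14, 0, 0, 0, 0, 60]
    - [0, 19, 0, 0, 0, 0, 60]
    - [0, 22, 0, 0, 0, 0, 60]
    - [0, 24, 0, 0, 0, 0, 60]
    - [0, 24, 0, 0, 0, 0, 60]

```text
time: 10.45
position: [0.4342, 0.1944, -0.0188]
tool_rot: [-0.681, -0.189, 0.19, 0.681]
ft_force: [-0.2, -0.2, -0.6]
grip_width: 0.0602
```

Call:
drive_tool:
  plan:
    - [0, 1, 0, 0, 0, 0, 60]
    - [0, 2, 0, 0, 0, 0, 60]
    - [0, 2, 0, 0, 0, 0, 60]

```text
time: 10.75
position: [0.4344, 0.1945, -0.0205]
tool_rot: [-0.681, -0.189, 0.189, 0.681]
ft_force: [0.2, -0.2, 0.1]
grip_width: 0.0598
```

Call:
drive_tool:
  plan:
    - [0, 0, 0, 0, 0, 0, 10]
    - [0, 0, 0, 0, 0, 0, 10]
    - [0, 0, 0, 0, 0, 0, 10]
    - [0, 0, 0, 0, 0, 0, 10]
    - [0, 0, 0, 0, 0, 0, 10]
    - [0, 0, 0, 0, 0, 0, 10]
  newtons: 60

```text
time: 11.35
position: [0.4344, 0.1944, -0.0205]
tool_rot: [0.681, 0.189, -0.189, -0.681]
ft_force: [0.8, -0.5, -0.1]
grip_width: 0.0241
```

The clip is gripped, but in this orientation the gripper hides the leg and stud from the wrist camera. I'll regrip turned by 180° so the camera sits on the far side and sees both.

Call:
drive_tool:
  plan:
    - [0, 0, 0, 0, 0, 0, 60]
    - [0, 0, 0, 0, 0, 0, 60]
    - [0, 0, 0, 0, 0, 0, 60]
    - [0, -40, 0, 0, 0, 0, 60]
    - [0, -60, 0, 0, 8, 0, 60]
    - [0, -60, 0, 0, 175, 0, 60]
    - [0, -60, 0, 0, 175, 0, 60]
    - [0, -60, 0, 0, 175, 0, 60]
    - [0, -60, 0, 0, 175, 0, 60]
    - [0, -60, 0, 0, 175, 0, 60]

```text
time: 12.35
position: [0.4342, 0.1945, 0.0395]
tool_rot: [0.696, -0.124, 0.124, -0.696]
ft_force: [1.0, -0.2, -0.7]
grip_width: 0.0602
```

Run:
```python
from h import *
o=get_obs();print(o['position'],o['q']);go((.4344,.1944,.04),121.1-180)
```

```text
[0.43423332 0.19446202 0.03952068] [ 1.85568696e-01  6.11788447e-01  1.93502290e+00  2.69991172e-05
  5.94856369e-01 -1.03176390e+00]
shift [ 0.2 -0.5 -0. ] turn [  0.  128.6  -0. ]
```

Call:
drive_tool:
  plan:
    - [0, 0, 0, 0, 129, 0, 60]
    - [0, 0, 0, 0, 129, 0, 60]
    - [0, 0, 0, 0, 129, 0, 60]
    - [0, 0, 0, 0, 129, 0, 60]
    - [0, 0, 0, 0, 129, 0, 60]
    - [0, 0, 0, 0, 129, 0, 60]
    - [0, 0, 0, 0, 129, 0, 60]
    - [0, 0, 0, 0, 129, 0, 60]
    - [0, 0, 0, 0, 129, 0, 60]
    - [0, 0, 0, 0, 129, 0, 60]

```text
time: 13.35
position: [0.4342, 0.1945, 0.0395]
tool_rot: [-0.425, 0.565, -0.565, 0.425]
ft_force: [-0.3, 0.7, 0.7]
grip_width: 0.0602
```

Call:
drive_tool:
  plan:
    - [0, 0, 0, 0, 42, 0, 60]
    - [0, 0, 0, 0, 42, 0, 60]
    - [0, 0, 0, 0, 42, 0, 60]
    - [0, 0, 0, 0, 42, 0, 60]
    - [0, 0, 0, 0, 42, 0, 60]
    - [0, 0, 0, 0, 42, 0, 60]

```text
time: 13.95
position: [0.4343, 0.1945, 0.0395]
tool_rot: [-0.196, 0.679, -0.679, 0.196]
ft_force: [-0.2, 0.2, 0.1]
grip_width: 0.0598
```

Run:
```python
from h import *
np.set_printoptions(precision=4,suppress=True)
o=get_obs();print(o['position'],o['q']);go((.4344,.1944,-.0205),121.1-180)
im=camera('wrist');cv2.imwrite('pics/w9.png',im)
for x in mark_of('wrist','clip_loop')[:2]: print(x,onz('wrist',x['location'],.009))
for x in mark_of('wrist','clip_seat')[:2]: print(x,onz('wrist',x['location'],.003))
```

```text
[0.4343 0.1945 0.0395] [0.1855 0.6119 1.9349 0.     0.5949 1.1949]
shift [-0.1 60.   0.1] turn [0.  1.1 0. ]
{'location': [152.9, 109.6], 'conf': 0.8} [0.4388 0.3197 0.009 ]
{'location': [323.5, 215.0], 'conf': 0.63} [0.4374 0.1953 0.009 ]
{'location': [342.5, 103.8], 'conf': 0.78} [0.5031 0.223  0.003 ]
```

Call:
drive_tool:
  plan:
    - [-1, 20, 0, 0, 1, 0, 60]
    - [-2, 40, 0, 0, 1, 0, 60]
    - [-2, 55, 0, 0, 1, 0, 60]
    - [-2, 60, 0, 0, 1, 0, 60]
    - [-2, 60, 0, 0, 1, 0, 60]
    - [-2, 60, 0, 0, 1, 0, 10]
    - [-2, 60, 0, 0, 1, 0, 10]
    - [-2, 60, 0, 0, 1, 0, 10]
    - [-2, 60, 0, 0, 1, 0, 10]
    - [-2, 60, 0, 0, 1, 0, 10]
  newtons: 60

```text
time: 15.1
position: [0.4362, 0.1956, -0.0203]
tool_rot: [0.19, -0.681, 0.681, -0.19]
ft_force: [-0.1, -0.3, 0.2]
grip_width: 0.0281
```

Run:
```python
from h import *
np.set_printoptions(precision=4,suppress=True)
o=get_obs();print(o['position'],o['grip_width'],o['ft_force'])
go((.436,.1953,.12),121.1-180)
psi=np.radians(-1.4);c,s=np.cos(psi),np.sin(psi)
p=np.array([.610,.072])+np.array([[c,-s],[s,c]])@[-.145,.010];print(p)
go((*p,.12),-91.4)
```

```text
[ 0.4362  0.1956 -0.0203] 0.028145037212489087 [-0.0618 -0.2801  0.2371]
shift [   0.2 -140.3    0.1] turn [-0.   0.1 -0. ]
[0.4653 0.0855]
shift [  32.  -140.3  109.2] turn [-0.  32.6 -0. ]
```

Call:
drive_tool:
  plan:
    - [0, 0, 0, 0, 0, 0, 10]
    - [0, 0, 0, 0, 0, 0, 10]
    - [0, -20, 0, 0, 0, 0, 10]
    - [0, -60, 0, 0, 0, 0, 10]
    - [0, -100, 0, 0, 0, 0, 10]
    - [10, -140, 36, 0, 8, 0, 10]
    - [20, -140, 72, 0, 16, 0, 10]
    - [32, -140, 109, 0, 25, 0, 10]
    - [32, -140, 109, 0, 32.6, 0, 10]
    - [32, -140, 109, 0, 32.6, 0, 10]
  newtons: 60

```text
time: 16.1
position: [0.4649, 0.0846, 0.1194]
tool_rot: [0.01, 0.707, -0.707, -0.01]
ft_force: [0.2, -0.2, -1.2]
grip_width: 0.0242
```

Run:
```python
from h import *
np.set_printoptions(precision=4,suppress=True)
o=get_obs();print(o['position'],o['grip_width'],o['ft_force'],o['q'])
im=camera('wrist');cv2.imwrite('pics/w10.png',im)
for t in('clip_loop','clip_seat','stud_hole','mould_clamp','bar_press'): print(t,mark_of('wrist',t)[:2])
go((.4653,.0855,.12),-91.4)
# predicted
P=o['position'];Rt=R.from_quat(o['tool_rot']).as_matrix();tx=-Rt[:,0];ty=-Rt[:,2]
L=P+[0,0,.0265]
print('pred loop,seat,tip',proj('wrist',[L,L+.07*tx-.01*ty-[0,0,.003],L+.111*tx-.01*ty-[0,0,.003],(.607,.072,.0865),(.607,.072,.112)]))
```

```text
[0.4649 0.0846 0.1194] 0.024232573541737915 [ 0.2368 -0.1653 -1.2302] [-0.0572  0.4556  1.8879  0.0003  0.7987  1.5412]
clip_loop [{'location': [321.9, 258.4], 'conf': 0.85}, {'location': [71.4, 223.1], 'conf': 0.69}]
clip_seat [{'location': [349.6, 110.0], 'conf': 0.56}]
stud_hole []
mould_clamp [{'location': [457.3, 6.8], 'conf': 0.57}]
bar_press []
shift [-0.8 -0.7  1. ] turn [0.  0.1 0. ]
pred loop,seat,tip [[325.4284 257.3733]
 [348.5345 112.7562]
 [350.6182  14.6273]
 [341.9811 -21.0213]
 [344.6021 -38.3838]]
```

Call:
drive_tool:
  plan:
    - [-25, 0, 0, 0, 0, 0, 10]
    - [-50, 0, 0, 0, 0, 0, 10]
    - [-60, 0, 0, 0, 0, 0, 10]
    - [-60, 0, 0, 0, 0, 0, 10]
    - [-60, 0, 0, 0, 0, 0, 10]

```text
time: 16.9
position: [0.5232, 0.0846, 0.119]
tool_rot: [0.007, 0.707, -0.707, -0.01]
ft_force: [0.4, 0.5, -1.0]
grip_width: 0.0244
```

Run:
```python
from h import *
np.set_printoptions(precision=4,suppress=True)
im=camera('wrist');o=get_obs();print(o['position'],o['tool_rot'])
for t in('clip_loop','clip_seat','stud_hole','mould_clamp'): print(t,mark_of('wrist',t)[:2])
P=o['position'];Rt=R.from_quat(o['tool_rot']).as_matrix();tx=-Rt[:,0];ty=-Rt[:,2]
L=P+[0,0,.0265]
print('pred loop,seat,tip,hole,studtop',proj('wrist',[L,L+.07*tx-.01*ty-[0,0,.003],L+.111*tx-.01*ty-[0,0,.003],(.607,.072,.0865),(.607,.072,.112)]))
cv2.imwrite('pics/w11.png',im)
cv2.imwrite('pics/w11c.png',cv2.resize(im[0:300,140:540],None,fx=2,fy=2))
```

```text
[0.5229 0.0846 0.119 ] [ 0.0075  0.7071 -0.707  -0.0098]
clip_loop [{'location': [321.9, 255.9], 'conf': 0.94}, {'location': [85.9, 277.7], 'conf': 0.77}]
clip_seat [{'location': [345.8, 113.6], 'conf': 0.85}]
stud_hole [{'location': [348.4, 72.8], 'conf': 0.75}]
mould_clamp [{'location': [457.6, 77.3], 'conf': 0.97}]
pred loop,seat,tip,hole,studtop [[321.3003 259.6658]
 [342.9473 115.9949]
 [344.1073  18.7285]
 [339.1126  87.7816]
 [341.1911  85.9714]]
```

View pics/w11c.png

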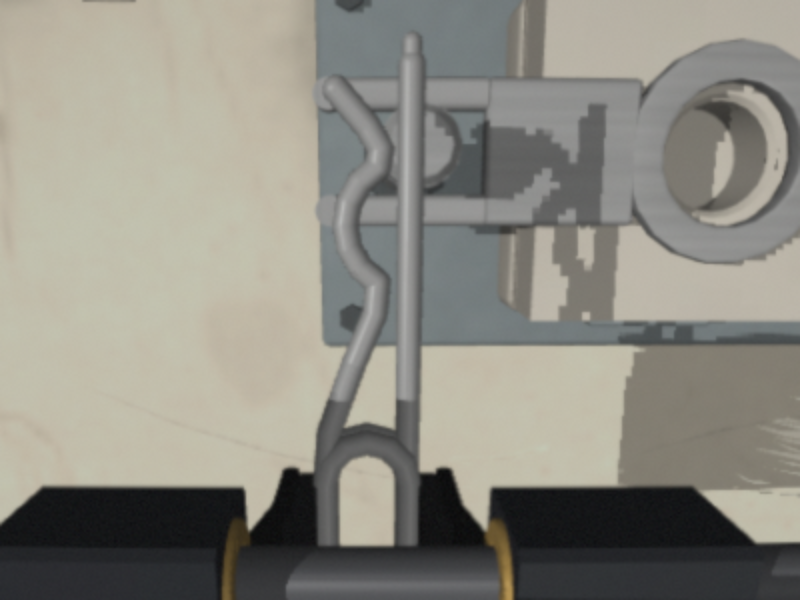

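The last picture shows the bar flat with its fork straddling the stud (stud top at about px (349,74)). The clip is held straight, with its leg running along column 345 from row 20 to row 195. Next I measure the offset numerically.

Run:
```python
import cv2
g=cv2.cvtColor(cv2.imread('pics/w11.png'),cv2.COLOR_BGR2GRAY)
for r in list(range(16,26,3))+list(range(34,118,4))+[140,170,190]: print(r,' '.join(f'{v:3d}' for v in g[r,326:378]))
```

```text
16 124 126 126 126 125 125 124 124 124 124 123 123 123 123 123 121 122 121 117 117 114 110 103 112 121 123 122 123 123 123 124 124 123 122 123 123 125 123 125 124 125 124 123 123 123 122 123 122 124 123 123 124
19 126 126 127 125 125 125 124 124 124 124 122 123 123 122 121 124 134 147 155 150 143 132 116 100  95 113 123 122 123 123 123 124 123 123 123 124 124 124 125 125 124 124 124 124 123 124 123 122 123 123 123 123
22 127 128 126 127 126 125 124 126 126 125 124 125 124 123 117 122 137 155 164 158 146 134 120 100  88 109 123 123 123 123 124 124 122 124 124 124 124 125 124 124 124 123 122 123 123 123 123 123 123 121 123 123
25 127 126 127 127 126 126 126 124 124 126 125 125 125 124 119 121 138 154 163 156 146 133 118 101  95 111 122 124 124 123 123 123 124 123 124 122 124 124 123 124 122 123 122 123 122 123 123 124 124 123 122 122
34 123 124 125 126 125 126 127 126 126 125 127 125 119 117 129 143 160 173 169 154 146 137 128 116 103  89  93 113 123 124 124 124 123 122 123 123 122 122 123 123 123 124 123 124 124 125 124 124 123 122 122 122
38 112 111 112 112 112 113 112 113 112 112 11
[... 4114 characters left out ...]
 125 126 127 124 125 124 124 123 122 121 121 121 115 108 105  96
140 146 146 144 139 132 121 106  92  86 103 124 124 117 131 145 161 171 164 150 146 138 125 111  94  90 105 126 127 127 128 128 126 127 126 125 126 124 124 125 125 124 124 124 123 123 126 124 124 124 125 123 123
170 100  90  97 118 120 119 120 120 120 120 119 118 120 135 149 161 167 156 148 143 134 119 103  89  97 118 121 122 121 120 120 119 118 118 116 115 116 116 117 116 117 118 118 118 120 118 118 118 117 119 118 118
190 189 189 189 189 190 189 188 188 188 188 189 174 133 139 150 158 160 151 147 142 130 115  99 103 145 185 191 190 189 189 188 189 189 189 188 187 188 188 190 188 189 189 189 189 188 189 189 189 189 188 188 189
```

Run:
```python
from h import *
np.set_printoptions(precision=4,suppress=True)
g=cv2.GaussianBlur(cv2.cvtColor(cv2.imread('pics/w11.png'),cv2.COLOR_BGR2GRAY),(3,3),0).astype(float)
o=get_obs();print(o['position'])
Rt=R.from_quat(o['tool_rot']).as_matrix();tx=-Rt[:,0];print('tool fwd yaw deg',np.degrees(np.arctan2(tx[1],tx[0])))
def edge(cols,r0,r1,z,nm):
    pts=[]
    for c in cols:
        d=np.abs(np.diff(g[r0:r1,c]));k=d.argmax();pts.append(onz('wrist',(c,r0+k+.5),z)[:2])
    p=np.array(pts);q=np.polyfit(p[:,1],p[:,0],1);res=p[:,0]-np.polyval(q,p[:,1]);m=abs(res)<2*np.std(res)+1e-4
    q=np.polyfit(p[m,1],p[m,0],1);print(nm,'dx/dy',q[0],'yaw deg',-np.degrees(np.arctan(q[0])),'x at .06',np.polyval(q,.06),'rms',np.std(res[m]))
edge(range(388,455,3),34,48,.08,'web far edge')
edge(range(388,450,3),104,118,.08,'web near edge')
edge(range(365,500,4),164,180,.012,'plate near edge')
S=onz('wrist',(349.5,72),.112);A=onz('wrist',(345.2,74),.1425);B=onz('wrist',(326+17.7,190),.1425);T=onz('wrist',(326+20.5,17.5),.1425)
print('stud',S,'leg',A,B,T,'leg yaw',np.degrees(np.arctan2((A-B)[1],(A-B)[0])))
Sh=onz('wrist',(348.4,72.8),.112);print(Sh)
```

```text
[0.524  0.0843 0.1195]
tool fwd yaw deg -1.4272384179226116
web far edge dx/dy -0.010546636787056595 yaw deg 0.6042553725335356 x at .06 0.6343674724168249 rms 0.000201516392621805
web near edge dx/dy -0.0044991795338974105 yaw deg 0.25778225917754527 x at .06 0.591398593383315 rms 0.0011403874665489
plate near edge dx/dy 0.022195981696831006 yaw deg -1.271527289912617 x at .06 0.5396124322932557 rms 0.00023042443614094293
stud [0.614  0.0675 0.112 ] leg [0.6108 0.0717 0.1425] [0.5579 0.0729 0.1425] [0.634  0.0709 0.1425] leg yaw -1.3051825184703894
[0.6136 0.0681 0.112 ]
```

Call:
drive_tool:
  plan:
    - [25, 0, 4, 0, 0, 0, 10]
    - [48, 0, 4, 0, 0, 0, 10]
    - [48, 20, 4, 0, 0, 0, 10]
    - [48, 40, 4, 0, 0, 0, 10]
    - [48, 52, 4, 0, 0, 0, 10]
    - [48, 56, 4, 0, 0, 0, 10]
    - [48, 56, 4, 0, 0, 0, 10]
    - [48, 56, 4, 0, 0, 0, 10]

```text
time: 17.95
position: [0.4774, 0.0814, 0.064]
tool_rot: [-0.009, -0.707, 0.707, 0.009]
ft_force: [0.6, -0.4, -0.5]
grip_width: 0.0245
```

Run:
```python
from h import *
np.set_printoptions(precision=4,suppress=True)
im=camera('wrist');cv2.imwrite('pics/w12.png',im)
o=get_obs();print(o['position'],o['ft_force'],o['grip_width'])
# desired: line through TCP at current x
y0=.0843-.0041+(o['position'][0]-.524)*np.tan(np.radians(-1.4))
go((.476,y0,.0632),-91.4); go((.5445,.0843-.0041+(.5445-.524)*np.tan(np.radians(-1.4)),.0632),-91.4)
print(proj('wrist',[(.614,.0675,.112),(.614,.0675,.0865)]))
```

```text
[0.4775 0.0814 0.0641] [-0.1432  0.3415 -0.9513] 0.024454736890802593
shift [1.5 0.9 0.1] turn [-0.  -0.  -0.1]
shift [-67.   1.   0.] turn [-0.  -0.  -0.1]
[[351.1951 -80.5737]
 [346.5434 -50.0341]]
```

Call:
drive_tool:
  plan:
    - [-3, 1, 0, 0, 0, 0, 10]
    - [-6, 1, 0, 0, 0, 0, 10]
    - [-9, 1, 0, 0, 0, 0, 10]
    - [-12, 1, 0, 0, 0, 0, 10]
    - [-15, 1, 0, 0, 0, 0, 10]
    - [-18, 1, 0, 0, 0, 0, 10]
    - [-20, 1, 0, 0, 0, 0, 10]
    - [-22, 1, 0, 0, 0, 0, 10]
    - [-24, 1, 0, 0, 0, 0, 10]
    - [-24, 1, 0, 0, 0, 0, 10]

```text
time: 19.0
position: [0.5013, 0.0808, 0.0625]
tool_rot: [-0.009, -0.707, 0.707, 0.009]
ft_force: [-0.6, 1.3, -0.7]
grip_width: 0.0241
```

Call:
drive_tool:
  plan:
    - [-3, 0, 0, 0, 0, 0, 10]
    - [-6, 0, 0, 0, 0, 0, 10]
    - [-9, 0, 0, 0, 0, 0, 10]
    - [-12, 0, 0, 0, 0, 0, 10]
    - [-15, 0, 0, 0, 0, 0, 10]
    - [-18, 0, 0, 0, 0, 0, 10]
    - [-20, 0, 0, 0, 0, 0, 10]
    - [-20, 0, 0, 0, 0, 0, 10]

```text
time: 19.8
position: [0.5165, 0.0814, 0.0616]
tool_rot: [0.005, 0.707, -0.707, -0.012]
ft_force: [-6.4, 3.8, -0.7]
grip_width: 0.0243
```

Run:
```python
from h import *
np.set_printoptions(precision=4,suppress=True)
im=camera('wrist');cv2.imwrite('pics/w13.png',im)
o=get_obs();print(o['position'],o['ft_force'],o['moment'])
print(proj('wrist',[(.614,.0675,.112),(.614,.0675,.0865),(.632,.067,.0865)]))
for t in('clip_loop','clip_seat','stud_hole'): print(t,mark_of('wrist',t)[:2])
g=cv2.cvtColor(im,cv2.COLOR_BGR2GRAY)
for r in range(0,110,4): print(r,' '.join(f'{v:3d}' for v in g[r,320:376]))
```

```text
[0.5167 0.0814 0.0616] [-5.9771  2.5815 -0.2948] [0.5232 1.0051 0.1985]
[[353.0469  38.4569]
 [348.2356  48.356 ]
 [349.067    2.7593]]
clip_loop [{'location': [321.5, 258.7], 'conf': 0.56}]
clip_seat [{'location': [344.6, 112.0], 'conf': 0.97}]
stud_hole [{'location': [352.4, 50.9], 'conf': 0.73}]
0 121 121 121 121 121 121 122 121 122 123 123 122 123 122 123 124 123 124 123 124 124 124 123 125 124 124 124 124 124 125 125 124 125 123 124 123 124 123 124 125 125 125 124 124 125 125 123 122 124 123 124 123 122 124 123 123
4 149 149 150 148 149 148 149 149 148 149 149 148 148 149 149 150 149 149 149 148 147 149 149 149 147 148 148 149 148 148 149 149 149 149 149 149 149 149 148 149 148 149 148 148 147 148 147 148 149 149 148 149 148 149 149 148
8 149 148 148 149 149 148 149 149 148 148 148 149 150 149 150 150 149 149 150 150 149 149 148 149 149 149 149 149 148 149 148 148 147 148 147 149 149 149 149 150 149 149 149 149 148 150 150 149 149 149 149 149 148 148 149 149
12 149 149 149 148 148 149 149 149 148 149 150 150 149 150 150 149 149 149 149 148 148 143 136 129 124 123 119 117 117 113
[... 4855 characters left out ...]
 152 151 152 151
100  87  88  88  87  88  88  87  88  99 119 121 121 120 119 120 122 122 120 131 146 163 178 173 156 149 141 130 118 103  89  82  86  87  86  86  85  88  87  87  85  85  87  87  93 110 120 122 121 121 121 120 123 122 121 121 123
104 131 130 130 131 129 130 130 129 130 129 129 129 129 129 130 128 127 124 130 147 164 178 172 156 149 141 129 117 102  88  99 124 127 127 127 127 125 127 127 126 126 127 125 126 127 128 128 127 127 127 128 127 127 128 127 125
108 131 131 131 131 132 130 131 130 130 129 129 128 130 130 129 129 127 123 132 147 164 175 169 156 148 140 130 118 103  88  99 124 127 128 127 126 128 127 128 128 127 128 127 128 128 128 129 127 127 128 128 127 126 127 126 127
```

Call:
drive_tool:
  plan:
    - [-3, -1, 0, 0, 0, 0, 10]
    - [-6, -1, 0, 0, 0, 0, 10]
    - [-9, -1, 0, 0, 0, 0, 10]
    - [-12, -1, 0, 0, 0, 0, 10]
    - [-15, -1, 0, 0, 0, 0, 10]
    - [-15, -1, 0, 0, 0, 0, 10]

```text
time: 20.6
position: [0.5381, 0.0805, 0.0636]
tool_rot: [0.01, 0.707, -0.707, -0.007]
ft_force: [2.5, 4.0, -1.1]
grip_width: 0.024
```

Call:
drive_tool:
  plan:
    - [-2, 0, 0, 0, 0, 0, 10]
    - [-4, 0, 0, 0, 0, 0, 10]
    - [-6, 0, 0, 0, 0, 0, 10]
    - [-6, 0, 0, 0, 0, 0, 10]

```text
time: 21.0
position: [0.5426, 0.0791, 0.0636]
tool_rot: [-0.009, -0.707, 0.707, 0.009]
ft_force: [0.2, -0.1, -1.5]
grip_width: 0.0243
```

Run:
```python
from h import *
np.set_printoptions(precision=4,suppress=True)
im=camera('wrist');cv2.imwrite('pics/w14.png',im);camera('scene')
o=get_obs();print(o['position'],o['ft_force'],o['moment'],o['grip_width'])
print(proj('wrist',[(.614,.0675,.112),(.614,.0675,.0865)]))
for n in('wrist','scene'):
  for t in('clip_loop','clip_seat','stud_hole'): print(n,t,mark_of(n,t)[:2])
g=cv2.cvtColor(im,cv2.COLOR_BGR2GRAY)
for r in range(40,175,4): print(r,' '.join(f'{v:3d}' for v in g[r,306:382:1]))
```

```text
[0.5425 0.0792 0.0636] [ 0.6849 -0.1705 -1.4055] [ 0.0429 -0.1061  0.0296] 0.02399049853225759
[[347.0933 110.5866]
 [343.3839 109.2379]]
wrist clip_loop [{'location': [321.8, 255.9], 'conf': 0.74}]
wrist clip_seat []
wrist stud_hole [{'location': [345.8, 112.9], 'conf': 0.65}]
scene clip_loop [{'location': [250.1, 298.9], 'conf': 0.8}, {'location': [316.3, 199.5], 'conf': 0.58}]
scene clip_seat [{'location': [248.0, 331.6], 'conf': 0.95}, {'location': [307.7, 187.9], 'conf': 0.59}]
scene stud_hole [{'location': [302.7, 185.2], 'conf': 0.64}]
40 140 137 130 120 109  94  88 107 127 130 131 129 132 131 131 131 130 130 131 130 129 128 129 130 130 130 130 129 128 129 130 129 127 128 142 157 175 179 165 155 146 136 125 113  97  86 109 126 127 128 127 126 127 127 128 127 127 128 129 128 127 128 128 127 127 126 128 127 127 128 127 127 128 125 127 126
44 155 153 149 145 138 131 122 111 101  90  99 118 128 130 130 130 129 129 130 129 129 128 130 129 128 129 128 130 129 130 129 130 128 130 143 158 176 182 164 155 147 137 125 112  96  93 111 126 129 128 127 128 126 126 127 126 127 126 127 128 1
[... 9205 characters left out ...]
 129 127 127 128 128 127 127 126 126 127 126 128 128 127 126 127 127 125 126 126 126
168 130 130 131 130 131 132 130 131 128 120 128 144 158 175 181 164 155 150 143 129 113  96  91 108 128 131 131 130 131 131 131 126 123 141 156 167 170 158 152 147 135 120 104  91 104 128 131 131 130 131 131 129 129 128 128 128 128 128 126 127 126 128 128 127 128 127 127 127 127 126 126 127 126 127 126 126
172 131 130 130 131 130 129 129 126 125 139 152 170 183 170 156 151 146 133 118 103  93 105 127 130 130 131 130 131 130 130 131 128 129 142 155 167 169 158 153 147 135 119 103  92 102 127 131 131 131 131 131 129 130 128 129 128 129 127 127 128 128 128 129 128 128 129 127 126 126 127 127 128 128 128 127 127
```

The leg shows on both sides of the stud (rows ≤84 and ≥140), the bow's crest is at row 112 level with the stud's centre, and the contact force is near zero, so the clip is home. Now I release and retreat.

Call:
drive_tool:
  plan:
    - [0, 0, 0, 0, 0, 0, 28]
    - [0, 0, 0, 0, 0, 0, 34]
    - [0, 0, 0, 0, 0, 0, 50]
    - [0, 0, 0, 0, 0, 0, 50]
    - [0, 0, 0, 0, 0, 0, 50]
    - [0, 0, 0, 0, 0, 0, 50]
    - [0, -15, 0, 0, 0, 0, 50]
    - [0, -40, 0, 0, 0, 0, 50]
    - [0, -70, 0, 0, 0, 0, 50]
    - [0, -70, 0, 0, 0, 0, 50]

```text
time: 22.4
position: [0.545, 0.0797, 0.1371]
tool_rot: [-0.012, -0.707, 0.707, 0.006]
ft_force: [0.7, 0.7, 1.3]
grip_width: 0.0499
```

Run:
```python
from h import *
np.set_printoptions(precision=4,suppress=True)
im=camera('wrist');cv2.imwrite('pics/w15.png',im);camera('scene');camera('top')
o=get_obs();print(o['position'],o['ft_force'],o['grip_width'])
psi=np.radians(-1.4);ux=np.array([np.cos(psi),np.sin(psi),0]);uy=np.array([-np.sin(psi),np.cos(psi),0]);S=np.array([.614,.0675,.0865])
L=S-.07*ux+.01*uy+[0,0,.003]
print('pred home loop, hole, studtop',proj('wrist',[L,S,S+[0,0,.0255]]))
for n in('wrist','scene','top'):
  for t in('clip_loop','clip_seat','stud_hole','bar_press'): print(n,t,[(x['location'],round(x['conf'],2)) for x in mark_of(n,t)[:3]])
```

```text
[0.5414 0.0798 0.1332] [0.6934 0.6446 0.0668] 0.050080686848083165
pred home loop, hole, studtop [[323.0351 209.8565]
 [338.3826 105.2155]
 [340.2082 105.6933]]
wrist clip_loop [([326.3, 213.0], 0.56)]
wrist clip_seat [([84.7, 340.0], 0.54)]
wrist stud_hole [([342.5, 113.5], 0.92), ([596.6, 112.9], 0.28)]
wrist bar_press [([403.4, 114.8], 0.6)]
scene clip_loop [([248.1, 300.4], 0.97), ([316.4, 205.4], 0.53), ([380.4, 251.7], 0.46)]
scene clip_seat [([249.0, 331.8], 0.69), ([416.2, 257.5], 0.46)]
scene stud_hole [([304.9, 186.1], 0.84)]
scene bar_press [([319.3, 188.5], 0.94)]
top clip_loop [([208.0, 266.6], 0.58)]
top clip_seat [([198.0, 293.6], 0.79), ([379.5, 293.9], 0.49)]
top stud_hole []
top bar_press []
```

Call:
drive_tool:
  plan:
    - [20, -40, 0, 0, 0, 0, 50]
    - [40, -60, 0, 0, 0, 0, 50]
    - [40, -60, 0, 0, 0, 0, 50]

```text
time: 23.45
position: [0.5012, 0.0811, 0.1958]
tool_rot: [-0.01, -0.707, 0.707, 0.008]
ft_force: [0.4, -0.2, 0.6]
grip_width: 0.05
```

Run:
```python
import cv2
g=cv2.cvtColor(cv2.imread('pics/w15.png'),cv2.COLOR_BGR2GRAY)
for r in range(64,160,4): print(r,' '.join(f'{v:3d}' for v in g[r,306:366]))
```

```text
64 125 125 123 124 125 125 125 123 123 123 123 123 123 122 123 124 124 123 124 123 122 122 119 118 130 145 151 146 141 132 115  96  87 104 122 124 125 123 123 123 122 122 121 121 121 120 122 122 122 121 122 121 121 121 121 121 121 121 120 121
68 127 125 119 110  97  93 111 121 123 125 122 123 123 122 123 123 123 123 124 123 124 124 124 123 127 140 149 147 142 134 118  98  89 105 123 125 124 124 124 124 122 123 122 122 121 121 122 122 122 121 123 121 122 122 121 122 123 122 122 122
72 150 150 141 137 131 122 113 101  91  95 114 122 125 125 125 126 125 125 126 126 126 127 126 126 125 138 149 150 143 136 121 101  87 103 122 124 124 125 124 124 124 124 124 122 122 121 120 121 121 121 120 119 121 120 121 122 121 122 122 121
76 112 118 127 132 136 139 138 136 130 121 112  99  90 101 118 125 127 125 126 126 126 126 127 123 121 136 147 150 142 137 124 105  90 101 122 125 125 124 125 125 124 125 125 123 124 124 124 120 119 121 120 120 119 119 121 121 121 123 123 122
80 114 114 113 110 112 119 128 134 137 139 139 135 128 119 109  96  88  91  97  90  88  85  84  87 103 132 145 150 144 139 129 1
[... 4046 characters left out ...]
 128 126 127 126 126 125 124 119 130 149 164 160 145 136 118  96  94 114 123 120 116 130 144 146 144 140 127 103  90 102 123 124 123 124 123 123 125 124 122 123 122 122 121 122 122 120 118 121 120 120 120 120 121
152 127 126 126 126 127 126 128 126 125 126 126 126 124 121 137 157 164 150 142 131 108  91 100 122 125 124 125 124 127 141 145 139 128 128 106  92 103 122 125 125 124 124 126 124 123 124 123 123 122 121 121 121 120 120 119 120 120 120 119 119
156 126 125 125 125 126 124 123 124 125 125 124 121 127 146 161 160 146 138 120 100  93 113 123 124 123 124 124 122 123 138 145 145 142 133 110  91  97 121 125 125 124 125 125 124 123 122 123 122 122 121 121 121 120 121 121 122 121 121 120 120
```

```bash
python3 -c "
from rig import *
print(hand_in())"
```

```text
the job is handed in; nothing more can be done
None
```

The job is handed in at about 23.5 s of the 61 s allowed. The bar is down on the mould and the R-clip is home through the stud. No verdict came back, so this rests on my own checks.

- **Bar:** I swung it down with shut fingers until the force rose to about 15 N. A wrist picture then showed it flat, with the fork straddling the stud.
- **Clip:** I picked the steel clip, not the green or pink one, and pushed its leg through the hole until the push force fell back to near zero. After I let go and drew back, the leg showed on both sides of the stud. The bow's crest was level with the stud's centre, to about 1 mm.
- **Sag:** After release the grip loop seems to have dropped a little in the hole's play. I estimate under 0.2 rad, within the 0.3 rad limit, but I did not measure it directly.
- **Not checked:**
  - I did not measure the bow's opening angle; I judged it from its hugging shape.
  - I did not re-measure the scraper, tape, bowl and pencil at the end, though the arm never worked near them.

Two things disagreed along the way:
- **Fingertips:** they ended about 22 mm above the reported TCP, so I corrected all heights by that amount. Before I found this, my first press left the bar slightly raised.
- **Stud position:** estimates differed by 5–10 mm between cameras, so I aligned the clip from one wrist picture showing both leg and stud.

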